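# Load the square blank and hold the pressing block ready over it

### The job

Put the loose square wooden blank flat on the floor of the square pocket of the metal nest and let go of it. Then take the pressing block by its bar handle, carry it over the top of the fence with nothing touching the fence, and hold it level and still about 1 cm above the blank, centred on it with the sides parallel, so that the fit can be checked by eye. Finish while still holding it there; the block must never touch the blank, and the round blank, tub and bottle stay where they are.

Things in the scene. Friction and masses are not known exactly. Their poses are not given: they have to be found in the camera images.
- square_blank: loose dark wooden square blank, 56 x 56 x 20 mm, about 0.06 kg, lying flat to the right of the fence. Origin at the centre of its underside, z up, x and y parallel to its sides (all four sides are alike). Seated in the pocket, its underside is 8 mm below the nest's top and its upper 12 mm stand out above it.
- caul: loose pressing block (caul) standing to the right of the fence: a square wooden base 54 x 54 x 26 mm with a cork sole, and on it an upright bar handle 50 mm long (along its x), 20 mm wide (along its y), with its top 70 mm above the sole. About 0.2 kg. Origin at the centre of the sole's underside, z up.
- nest_square: fixed aluminium nest block to the left of the fence, 110 x 110 x 18 mm, with a square pocket in the middle of its top. Origin at the centre of its underside, x and y parallel to its sides and to the pocket's. The other nest, of the same size, has a round pocket; the two change places.
- nest_square_pocket (a point): centre of the mouth of the square pocket, at the nest's top face (18 mm above the bed), axes as the nest's. The pocket is 59 x 59 mm, 8 mm deep, with a 2 mm bevel round its mouth.
- nest_round: fixed aluminium nest block like the other but with a round pocket (59 mm across, 8 mm deep), which stays empty. Origin at the centre of its underside.
- fence: fixed aluminium fence on the bed between the loose parts and the nests: a straight bar 340 mm long (along its x, roughly the robot's x), 30 mm thick (y), 65 mm high. Origin at the centre of its underside; its own y points to the nests.
- round_blank: loose dark wooden disc 56 mm across, 20 mm thick, lying flat to the right of the fence; not to be used. Origin at the centre of its underside.
- screw_tub: loose open light plastic tub of screws, 71 mm across, 55 mm high, standing at the far right of the work; a bystander. Origin at the centre of its underside.
- sealer_bottle: loose small white and blue bottle, 58 mm across, 138 mm high, standing at the right of the work; a bystander. Origin at the centre of its underside.
Not all that is in view belongs to the job. Leave any blue, green or pink look-alike of the caul alone.

How it is judged (in metres and radians):
On the way, in this order (a step that is already met when the one before it is completed fails the run):
1. the square blank lies seated in the square pocket, let go (x of square_blank in the frame of nest_square_pocket between -0.003 and 0.003 m and y of square_blank in the frame of nest_square_pocket between -0.003 and 0.003 m and z of square_blank in the frame of nest_square_pocket between -0.0105 and -0.006 m and angle between square_blank's own z axis and vertical below 0.05 rad and contact force between the fingers and square_blank below 0.1 N), for 0.2 s.
2. the held pressing block passes over the top of the fence (y of caul in the frame of fence between -0.06 and 0.06 m and x of caul in the frame of fence between -0.19 and 0.19 m and z of caul in the frame of fence above 0.065 m and contact force between the fingers and caul above 1 N), for 0.04 s.
At the end, for the whole second after the job is handed in: Square blank flat and released in the square pocket (within 3 mm). Block held still, touching only the fingers: sole 3-20 mm above the blank, within 6 mm of the pocket centre in x and y, sides parallel within 0.10 rad, level within 0.09 rad. Bystanders moved under 20 mm (all of step 1 and x of caul in the frame of nest_square_pocket between -0.006 and 0.006 m and y of caul in the frame of nest_square_pocket between -0.006 and 0.006 m and z of caul in the frame of nest_square_pocket between 0.015 and 0.032 m and (angle between the x axis of caul and the x axis of nest_square_pocket, either way round below 0.1 rad or angle between the x axis of caul and the y axis of nest_square_pocket, either way round below 0.1 rad) and angle between caul's own z axis and vertical below 0.09 rad and contact force between the fingers and caul above 1 N and contact force between caul and square_blank below 0.05 N and contact force between caul and nest_square below 0.05 N and contact force between caul and nest_round below 0.05 N and contact force between caul and fence below 0.05 N and linear speed of caul below 0.02 m/s and angular speed of caul below 0.1 rad/s and linear speed of square_blank below 0.01 m/s and distance of each of round_blank, screw_tub, sealer_bottle from where it was at the start of the episode below 0.02 m); the arm keeps its last pose, push and grip.
It fails at once if the fence is touched (contact force between fence and anything else above 1 N).
It fails at once if the pressing block touches the square blank (contact force between caul and square_blank above 0.3 N).
It fails at once if the round blank is moved (distance of round_blank from where it was at the start of the episode above 0.02 m).
It fails at once if the tub is moved (distance of screw_tub from where it was at the start of the episode above 0.02 m).
It fails at once if the bottle is moved (distance of sealer_bottle from where it was at the start of the episode above 0.02 m).
It also fails if it takes over 64 s, if anything falls off the work surface, if the arm or the gripper's body presses on something with over 40 N, if the wrist force passes 120 N, or if a joint passes its speed limit or range.

### The arm

A 7-joint arm with a two-finger parallel gripper is mounted at the origin on a cart in front of the work surface, level with it; the furniture and walls round the work are solid. World frame = base frame: x ahead of the robot, y to its left, z up, the work surface at z = 0. Lengths are in m, angles in degrees, forces in N, time in s.
With the tool pointing down it reaches from about 0.425 to 0.925 m from the base axis. Payload 6.8 kg.
Tool frame: the origin (TCP) lies on the front face of the gripper's body, between the roots of the fingers; the fingertips stand 80 mm ahead of it and the grasp point (between the pads) lies 61 mm ahead of it; z points along the fingers, y is the line along which they close (so a half turn about z gives the same grasp; the last joint's range is limited). The gripper opens to 88 mm and grips with 3 to 60 N. Pads are 20 mm wide; open, the fingers measure 115 mm over their backs; the gripper's body (75 mm by 178 mm) begins 61 mm behind the grasp point.
Start: joints at [67.145, 27.33, 1.283, 89.118, -0.659, 63.558, -4.761], TCP at [0.194, -0.647, 0.303] pointing down, gripper open.
Joint ranges: [-169.35, 169.35], [-19.33, 120.38], [-80.79, 83.38], [13.8, 139.57], [-78.32, 258.32], [9.67, 109.79], [-169.56, 169.56]. Speed limits (degrees/s): [136.94, 136.94, 180, 180, 180, 180, 180].

### API

Orientations are given as a 3x3 rotation matrix whose columns are the frame's x, y, z axes.
In Python, from workcell import * gives the robot as it stands. The module is installed in compiled form; this text tells all that it offers.
- The arm moves only by the tool jog_arm, never from a script. Its argument "plan" is a list of rows, each a list of 7 numbers: the shift along the tool's x, y, z in units of 25 mm (1.0 is 25 mm), then the turn, a rotation vector about the tool's x, y, z in units of 8 degrees (1.0 is 8 degrees), then the opening, from -1 (shut) to 1 (fully open). A call has 1 to 5 rows; each row is the pose to reach, as a shift and turn from the pose commanded when the call began, along the tool's axes at that moment; what a row does not reach only later rows make up. A row lasts 1/8 s, in which the tool goes at most 62.5 mm and 10.7 degrees, less where a joint would pass 70% of its speed; a pose out of reach is approached as far as the arm can. A call with a gripper value outside its range is refused whole. The fingers move at their own pace and stop on an object; the grip force is fixed at half the most. Time passes only in rows, so rows that repeat a pose let the fingers close. It gives the time, the measured TCP pose, the force, the opening and the grip force at its end, in the units of the state.
- read_state(): the state, without advancing time (a new reading comes with each control period).
- capture(name): name is "side" or "top"; returns a dict with "frame" (384x512x3 uint8, blue, green, red), "fx", "fy", "cx", "cy" (pixels), "D" ([k1, k2, p1, p2, k3] as OpenCV has them; the pictures are not rectified), "pose" (4x4, takes a point from camera to world coordinates). Camera axes: x right, y down, z forward; pixel columns grow to the right and rows downward; lengths in m; the calibration is good to about 2 mm. A picture is of the moment at which its call begins. There is no depth.
- sign_off(): hands the job in; it is judged then, once.
The state is a dict: "time": time; "qpos": joint angles; "joint_vel": joint speeds; "tau": joint torques, N m; "eef_pos": TCP position; "orientation": TCP orientation; "contact_force": force on the tool from outside, world axes, zero at the start; "moment": the same for the moment, N m; "finger_gap": finger opening in m; "finger_force": force on a finger pad.
Only numpy, scipy, OpenCV 4.12 (cv2) and the standard library are available. Lean on these libraries where they do the work, as an engineer would, in place of code of your own. Each camera call takes 0.05 s, during which the arm holds its last target. There are 200 camera calls.

## Working session

There is one attempt and no reset: what is moved stays moved. The work goes in short steps, Python scripts to look and compute and a tool call to move; the robot and the scene stay as the last step left them, time stands still between calls to the robot, and variables do not carry over. Pictures are saved under pics/ and viewed, at most 10 in all, crops included, and the job is handed in when it is done.

Besides the shell and the picture viewer there is one more tool, called after ">>>" as name(argument=value, ...), one argument or row to a line, values as JSON. jog_arm: Moves the arm, as the interface text tells. Its arguments: {"type":"object","properties":{"plan":{"type":"array"}},"required":["plan"]}

```bash
mkdir -p pics; cat > h.py <<'E'
from workcell import *
import numpy as np, cv2
def K(c): return np.array([[c['fx'],0,c['cx']],[0,c['fy'],c['cy']],[0,0,1.]])
def rays(c,uv):
    n=cv2.undistortPoints(np.array(uv,float).reshape(-1,1,2),K(c),np.array(c['D'],float)).reshape(-1,2)
    T=np.array(c['pose']); d=np.c_[n,np.ones(len(n))]@T[:3,:3].T
    return T[:3,3],d
def onplane(c,uv,z):
    o,d=rays(c,uv); return o+d*((z-o[2])/d[:,2])[:,None]
def proj(c,P):
    T=np.linalg.inv(np.array(c['pose'])); 
    return cv2.projectPoints(np.array(P,float).reshape(-1,1,3),cv2.Rodrigues(T[:3,:3])[0],T[:3,3],K(c),np.array(c['D'],float))[0].reshape(-1,2)
def tri(c1,u1,c2,u2):
    (a,d),(b,e)=rays(c1,[u1]),rays(c2,[u2]); d=d[0];e=e[0]
    s=np.linalg.lstsq(np.c_[d,-e],b-a,rcond=None)[0]
    p,q=a+s[0]*d,b+s[1]*e
    return (p+q)/2,np.linalg.norm(p-q)
E
python3 - <<'E'
from h import *
import pickle
s=read_state(); print(s['time'],s['eef_pos'],s['orientation'],s['finger_gap'])
cs={n:capture(n) for n in('side','top')}
pickle.dump(cs,open('c0.pkl','wb'))
for n,c in cs.items(): print(n,np.round(c['pose'],3).tolist(),c['fx'],c['D']); cv2.imwrite(f'pics/{n}0.png',cv2.resize(c['frame'],(800,600),interpolation=cv2.INTER_CUBIC))
E
```

```text
0.0 [ 0.19342365 -0.64621935  0.30173207] [[ 9.57997357e-01  2.86776362e-01 -6.17900647e-04]
 [ 2.86777002e-01 -9.57995956e-01  1.64309607e-03]
 [-1.20745208e-04 -1.75128139e-03 -9.99998459e-01]] 0.08753558453648401
side [[-0.785, -0.336, 0.52, 0.122], [-0.619, 0.399, -0.676, 0.603], [0.019, -0.853, -0.522, 0.525], [0.0, 0.0, 0.0, 1.0]] 367.0789771292888 [-0.02410724  0.          0.          0.          0.        ]
top [[-0.029, -0.997, 0.073, 0.512], [-0.999, 0.031, 0.024, -0.024], [-0.026, -0.072, -0.997, 0.912], [0.0, 0.0, 0.0, 1.0]] 352.78424399395516 [-0.10528793  0.          0.          0.          0.        ]
```

View pics/side0.png

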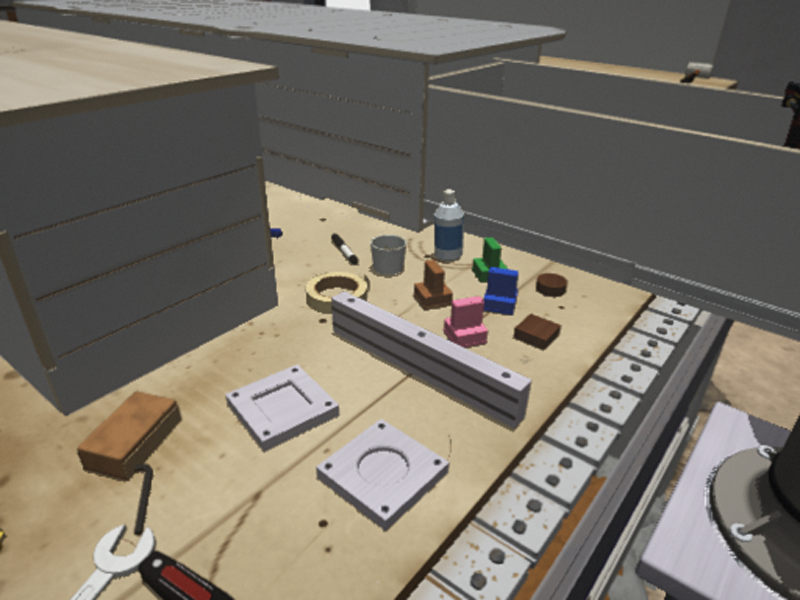

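View pics/top0.png

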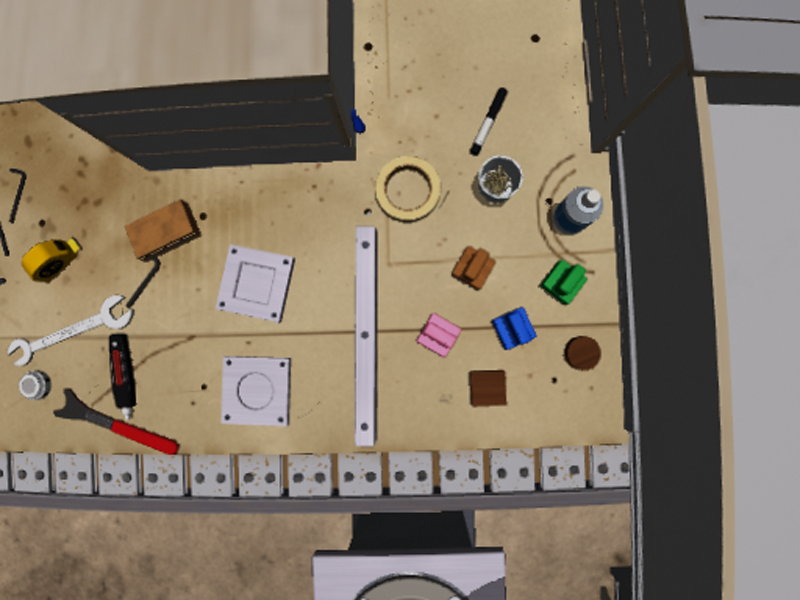

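Side view (800x600 px): square nest (282,405), round nest (382,472), fence (430,355), brown caul (433,285), square blank (538,331), round blank (551,285), pink/blue/green look-alikes (467,322)/(503,290)/(490,260). Top view: caul (474,267), square blank (488,388), round blank (583,352), square nest (256,283), fence (366,335).

Candidates (top view):
- **Caul:** brown (474,267) chosen. Pink (438,334), blue (514,328), green (564,283) and the brown block (162,230) are not it.
- **Blank:** dark square (488,388) chosen. The disc (583,352) is not it.
- **Nest:** square pocket (256,283) chosen. The round one (256,390) is not it.

```bash
python3 - <<'E'
from h import *
import pickle
cs=pickle.load(open('c0.pkl','rb'))
S=800/512
def crop(n,x,y,w=52,h=44):
    f=cs[n]['frame'];x=int(x/S);y=int(y/S)
    c=cv2.resize(f[y-h//2:y+h//2,x-w//2:x+w//2],(260,220),interpolation=cv2.INTER_CUBIC)
    cv2.putText(c,f'{x-w//2},{y-h//2}',(3,12),0,.4,(0,0,255),1); return c
m=np.vstack([np.hstack([crop(n,*p) for p in ps]) for n,ps in {'top':[(474,267),(488,388),(256,283)],'side':[(433,285),(538,331),(282,405)]}.items()])
cv2.imwrite('pics/crops.png',m)
def comp(n,mask,x,y):
    k,l,st,ce=cv2.connectedComponentsWithStats(mask.astype(np.uint8)); 
    i=l[int(y/S),int(x/S)]; return (l==i).astype(np.uint8),st[i],ce[i],i
for n,P in {'top':dict(caul=(474,267),blank=(488,388),round=(583,352),nest=(230,283),fence=(366,300)),'side':dict(caul=(433,280),blank=(538,328),round=(551,283))}.items():
    c=cs[n];hsv=cv2.cvtColor(c['frame'],cv2.COLOR_BGR2HSV);H,s,V=[hsv[...,i].astype(int) for i in range(3)]
    for k,(x,y) in P.items():
        print(n,k,'hsv',hsv[int(y/S),int(x/S)])
        mk={'caul':(s>125)&(V>60)&(H<16),'blank':(V<95)&(s>80),'round':(V<95)&(s>80),'nest':(s<45)&(V>130),'fence':(s<45)&(V>130)}[k]
        M,st,ce,i=comp(n,mk,x,y); 
        if i==0: print('none');continue
        ct=max(cv2.findContours(M,0,1)[0],key=len); r=cv2.minAreaRect(ct)
        q=cv2.boxPoints(r); z={'caul':.026,'blank':.02,'round':.02,'nest':.018,'fence':.065}[k]
        w=onplane(c,q,z)
        print('  area',st[4],'cen',ce,'box',np.round(q,1).tolist()); print('  world c',onplane(c,[r[0]],z)[0].round(4),'corners',w[:,:2].round(4).tolist(),'sides',np.linalg.norm(w[1]-w[0]).round(4),np.linalg.norm(w[2]-w[1]).round(4))
E
```

```text
top caul hsv [ 13 183 139]
  area 424 cen [303.44339623 169.94811321] box [[288.3999938964844, 174.5], [300.0, 154.3000030517578], [318.29998779296875, 164.6999969482422], [306.70001220703125, 185.0]]
  world c [ 0.6194 -0.1234  0.026 ] corners [[0.6081, -0.0852], [0.6588, -0.1164], [0.6307, -0.1617], [0.5803, -0.1303]] sides 0.0595 0.0533
top blank hsv [ 11 183  85]
  area 501 cen [311.44311377 247.52894212] box [[300.0, 237.0], [323.0, 237.0], [323.0, 259.0], [300.0, 259.0]]
  world c [ 0.4219 -0.1372  0.02  ] corners [[0.4503, -0.1092], [0.4484, -0.1671], [0.3934, -0.1651], [0.3953, -0.1074]] sides 0.0579 0.055
top round hsv [ 11 185  69]
  area 405 cen [371.98518519 225.55555556] box [[358.5, 232.89999389648438], [363.6000061035156, 212.39999389648438], [385.79998779296875, 217.89999389648438], [380.6000061035156, 238.39999389648438]]
  world c [ 0.4732 -0.2931  0.02  ] corners [[0.4557, -0.2574], [0.5067, -0.2728], [0.4908, -0.329], [0.4397, -0.3135]] sides 0.0533 0.0585
top nest hsv [134  20 196]
  area 1712 cen [162.34988318 180.75700935] box [[137.1999969482422, 197.199996948
[... 175 characters left out ...]
63], [0.6726, 0.2808], [0.645, 0.1738], [0.5368, 0.1998]] sides 0.1126 0.1105
top fence hsv [136  19 201]
  area 1701 cen [233.02763081 214.68371546] box [[227.0, 145.0], [239.0, 145.0], [239.0, 285.0], [227.0, 285.0]]
  world c [0.5105 0.0537 0.065 ] corners [[0.6811, 0.0643], [0.6801, 0.035], [0.3433, 0.0438], [0.3439, 0.0725]] sides 0.0294 0.3368
side caul hsv [ 13 103  57]
none
side blank hsv [ 11 133  98]
none
side round hsv [ 12 134  84]
  area 224 cen [352.41517857 182.29464286] box [[343.0, 176.0], [361.0, 176.0], [361.0, 189.0], [343.0, 189.0]]
  world c [ 0.4639 -0.2727  0.02  ] corners [[0.5014, -0.2911], [0.4609, -0.3255], [0.4286, -0.2555], [0.4667, -0.2233]] sides 0.0532 0.0772
```

View pics/crops.png

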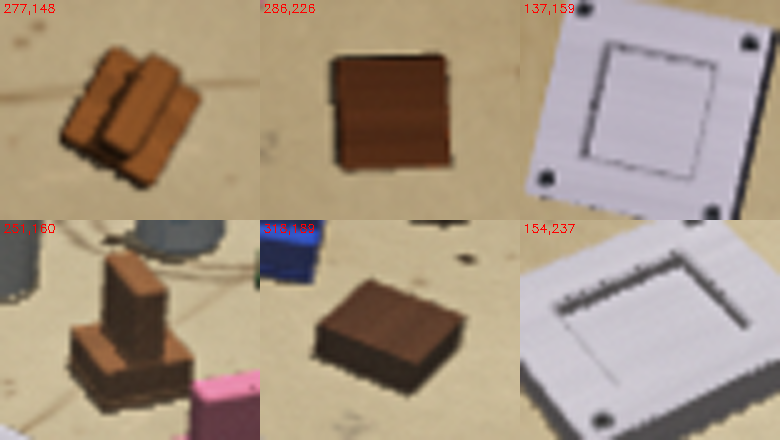

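Crops confirm the choices: brown caul with bar handle (top px ~303,168), dark square blank (311,247), and the square pocket (167,181 in the crop frame). I'm triangulating the corners read off the two views.

```bash
python3 - <<'E'
from h import *
import pickle
cs=pickle.load(open('c0.pkl','rb'));t,s=cs['top'],cs['side']
o=lambda p,off,sub:((p[0]-sub[0]+.5)/5-.5+off[0],(p[1]-sub[1]+.5)/5-.5+off[1])
D={'blank':((286,226),(260,0),[(342,59),(445,57),(450,165),(344,168)],(318,189),(260,220),[(466,318),(415,362),(317,326),(369,281)]),
'pocket':((137,159),(520,0),[(607,43),(716,66),(693,178),(583,156)],(154,237),(520,220),None),
'handle':((277,148),(0,0),[(154,55),(182,70),(131,152),(104,136)],(251,160),(0,220),None)}
# side offsets from crop code: 
S=800/512
off=lambda x,y:(int(x/S)-26,int(y/S)-22)
D['blank']=D['blank'][:3]+(off(538,331),)+D['blank'][4:]
side={'pocket':[(555,310),(682,257),(748,325),(617,383)],'handle':[(107,258),(125,252),(166,290),(145,296)]}
for k,(a,b,P,c,d,Q) in D.items():
    Q=Q or side[k]
    a,c={'blank':(a,c),'pocket':(off(256,283),off(282,405)),'handle':(off(474,267),off(433,285))}[k]
    pu=[o(p,a,b) for p in P]; qu=[o(p,c,d) for p in Q]
    zz={'blank':.02,'pocket':.018,'handle':.07}[k]
    W=onplane(t,pu,zz);V=onplane(s,qu,zz)
    print(k,'top c',W.mean(0).round(4),'sides',[np.linalg.norm(W[i]-W[i-1]).round(4) for i in range(4)],'ang',[np.degrees(np.arctan2(*(W[i]-W[i-1])[1::-1])).round(1) for i in range(4)])
    print('   side c',V.mean(0).round(4),'sides',[np.linalg.norm(V[i]-V[i-1]).round(4) for i in range(4)],'ang',[np.degrees(np.arctan2(*(V[i]-V[i-1])[1::-1])).round(1) for i in range(4)])
    print('   tri centre',*tri(t,np.mean(pu,0),s,np.mean(qu,0)))
# wall top: side image (800 scale) near edge & fence
print('fence top corner tri', tri(t,(357/S,228/S),s,(345/S,295/S)), tri(t,(374/S,444/S),s,(527/S,385/S)))
print('wall top tri?',tri(t,(692/S,75/S),s,(427/S,82/S)))
st=read_state();print(st['eef_pos'])
T=np.eye(4);print('tcp px in side',proj(s,[st['eef_pos']])*S)
E
```

```text
blank top c [ 0.4216 -0.1401  0.02  ] sides [np.float64(0.0545), np.float64(0.0519), np.float64(0.0541), np.float64(0.0533)] ang [np.float64(-0.9), np.float64(-90.7), np.float64(-179.4), np.float64(89.7)]
   side c [ 0.4194 -0.1358  0.02  ] sides [np.float64(0.0542), np.float64(0.0522), np.float64(0.0522), np.float64(0.0547)] ang [np.float64(-179.7), np.float64(87.4), np.float64(3.1), np.float64(-90.3)]
   tri centre [ 0.42121522 -0.14054571  0.01635472] 0.0001306248248220634
pocket top c [0.6035 0.2386 0.018 ] sides [np.float64(0.0599), np.float64(0.0592), np.float64(0.0589), np.float64(0.0594)] ang [np.float64(-12.6), np.float64(-103.7), np.float64(167.5), np.float64(77.3)]
   side c [0.6011 0.2421 0.018 ] sides [np.float64(0.0548), np.float64(0.0589), np.float64(0.0552), np.float64(0.0589)] ang [np.float64(-13.1), np.float64(-104.3), np.float64(166.8), np.float64(75.4)]
   tri centre [0.60404342 0.23989059 0.0140255 ] 0.0006121051209047052
handle top c [ 0.6173 -0.1229  0.07  ] sides [np.float64(0.0462), np.float64(0.0153), np.float64(0.0468), np.float64(0.015)] ang [np.float64(-33.7), np.float64(-120.3), np.float64(146.1), np.float64(57.3)]
   side c [ 0.6131 -0.1172  0.07  ] sides [np.float64(0.0465), np.float64(0.0126), np.float64(0.0475), np.float64(0.0134)] ang [np.float64(-28.2), np.float64(-104.9), np.float64(153.0), np.float64(70.0)]
   tri centre [ 0.61755195 -0.12351068  0.06579019] 0.0005623228813851544
fence top corner tri (array([0.67045086, 0.05486972, 0.07070216]), np.float64(0.017349557743683415)) (array([0.34488013, 0.04483519, 0.05307838]), np.float64(0.00424638497396398))
wall top tri? (array([ 0.80603105, -0.35396706,  0.3135517 ]), np.float64(0.012363863298791244))
[ 0.1934058  -0.64627784  0.30180892]
tcp px in side [[807.31532083 115.7789391 ]]
```

Heights agree to within 4 mm. The blank is at (0.421,-0.139), yaw about 0; the pocket at (0.603,0.239), yaw about -13°; and the caul at (0.617,-0.122), x axis about -32.5°. I'll raise the tool first to clear the right-hand wall.

>>> jog_arm(
  plan=[
    [0, 0, -2, 0, 0, 0, 1],
    [0, 0, -4, 0, 0, 0, 1],
    [0, 0, -6, 0, 0, 0, 1],
    [0, 0, -6, 0, 0, 1, 1],
    [0, 0, -6, 0, 0, 2.15, 1],
  ],
)

```text
time: 0.72
eef_pos: [0.1935, -0.6467, 0.453]
orientation: [[1.0, -0.015, 0.0], [-0.015, -1.0, -0.0], [0.0, 0.0, -1.0]]
contact_force: [0.6, -0.4, -1.0]
finger_gap: 0.0878
finger_force: 0.0
```

```bash
cat >> h.py <<'E'
def delta(target,yaw_y=None):
    "tool-axis shift (units 25mm) to target TCP, and tool-z turn (units 8deg) to bring tool y to world angle yaw_y"
    s=read_state();R=np.array(s['orientation']);p=np.array(s['eef_pos'])
    a=np.degrees(np.arctan2(R[1,1],R[0,1]))
    print('t',round(s['time'],2),'tcp',p.round(4),'yang',a.round(2),'tilt',np.degrees(np.arccos(-R[2,2])).round(2),'gap',round(s['finger_gap'],4),'F',np.round(s['contact_force'],1),s['finger_force'])
    sh=R.T@(np.array(target)-p)/.025
    print('  shift',sh.round(3),'turn',None if yaw_y is None else round(-((yaw_y-a+180)%360-180)/8,3))
E
python3 -c "
from h import *
delta([.421,-.139,.25],-90.5)"
```

```text
t 0.72 tcp [ 0.1935 -0.6467  0.453 ] yang -90.83 tilt 0.03 gap 0.0878 F [ 0.6 -0.4 -1. ] 0.0
  shift [  8.803 -20.44    8.114] turn -0.041
```

>>> jog_arm(
  plan=[
    [0.8, -1.9, 0, 0, 0, 0, 1],
    [1.7, -3.9, 0, 0, 0, 0, 1],
    [2.6, -6.0, 0, 0, 0, 0, 1],
    [3.5, -8.1, 0, 0, 0, 0, 1],
    [4.4, -10.2, 0, 0, 0, 0, 1],
  ],
)

```text
time: 1.35
eef_pos: [0.3064, -0.3907, 0.4524]
orientation: [[1.0, -0.009, -0.0], [-0.009, -1.0, 0.0], [-0.0, -0.0, -1.0]]
contact_force: [0.5, -0.8, -0.3]
finger_gap: 0.0877
finger_force: 0.0
```

>>> jog_arm(
  plan=[
    [0.9, -2.1, 0, 0, 0, 0, 1],
    [1.8, -4.1, 0, 0, 0, 0, 1],
    [2.7, -6.2, 0, 0, 0, 0, 1],
    [3.6, -8.3, 0, 0, 0, 0, 1],
    [4.4, -10.2, 1, 0, 0, 0, 1],
  ],
)

```text
time: 1.98
eef_pos: [0.4195, -0.1368, 0.4287]
orientation: [[1.0, -0.009, 0.004], [-0.009, -1.0, -0.001], [0.004, 0.001, -1.0]]
contact_force: [0.0, -0.6, 0.8]
finger_gap: 0.0881
finger_force: 0.0
```

>>> jog_arm(
  plan=[
    [0, 0, 2, 0, 0, 0, 1],
    [0, 0, 4, 0, 0, 0, 1],
    [0, 0, 6, 0, 0, 0, 1],
    [0, 0, 8, 0, 0, 0, 1],
    [0, 0, 8, 0, 0, 0, 1],
  ],
)

```text
time: 2.6
eef_pos: [0.4159, -0.1382, 0.2249]
orientation: [[1.0, -0.009, -0.008], [-0.009, -1.0, 0.002], [-0.008, -0.002, -1.0]]
contact_force: [-1.2, 0.1, 0.3]
finger_gap: 0.088
finger_force: 0.0
```

```bash
python3 - <<'E'
from h import *
delta([.421,-.139,.15],-90.5)
cs=[capture(n) for n in('top','side')]
for n,c,p in zip('ts',cs,[(488,388),(538,331)]):
    x,y=int(p[0]/1.5625),int(p[1]/1.5625); f=c['frame'][y-50:y+34,max(0,x-56):x+56]; cv2.imwrite(f'pics/g{n}.png',f)
a=[cv2.resize(cv2.imread(f'pics/g{n}.png'),(400,300),interpolation=2) for n in 'ts']
cv2.imwrite('pics/g1.png',np.hstack(a))
E
```

```text
t 2.6 tcp [ 0.4159 -0.1382  0.2249] yang -90.51 tilt 0.46 gap 0.088 F [-1.2  0.1  0.3] 0.0
  shift [0.226 0.038 2.995] turn -0.002
```

View pics/g1.png

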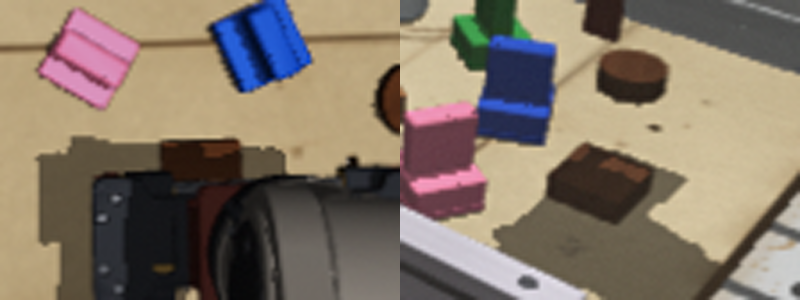

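The view shows the gripper above the blank with clear space on both sides (pink and blue look-alikes at 80,60 and 260,40 in the left crop). Descending.

>>> jog_arm(
  plan=[
    [0.1, 0, 1.2, 0, 0, 0, 1],
    [0.1, 0, 2.4, 0, 0, 0, 1],
    [0.1, 0, 3.2, 0, 0, 0, 1],
    [0.1, 0, 3.8, 0, 0, 0, 1],
    [0.1, 0, 3.8, 0, 0, 0, 1],
  ],
)

```text
time: 3.32
eef_pos: [0.4214, -0.139, 0.1332]
orientation: [[1.0, -0.01, 0.001], [-0.01, -1.0, -0.0], [0.001, 0.0, -1.0]]
contact_force: [1.0, 0.5, -0.0]
finger_gap: 0.0877
finger_force: 0.0
```

```bash
python3 -c "
from h import *
delta([.421,-.139,.092],-90.5)
c=capture('side');f=c['frame'][150:270,280:440];cv2.imwrite('pics/g2.png',cv2.resize(f,(640,480),interpolation=2))
p=read_state()['eef_pos'];print(proj(c,[p+[0,.044,-.08],p+[0,-.044,-.08],p+[0,0.044,-.06]]).round(1), (proj(c,[p+[0,.044,-.08],p+[0,-.044,-.08]])-[280,150])*4)
"
```

```text
t 3.33 tcp [ 0.4214 -0.139   0.1332] yang -90.55 tilt 0.04 gap 0.0877 F [ 1.   0.5 -0. ] 0.0
  shift [-1.700e-02 -1.000e-03  1.647e+00] turn -0.006
[[337.2 204.1]
 [353.5 189.6]
 [338.3 196.9]] [[228.72818264 216.24275488]
 [294.08401728 158.59205183]]
```

View pics/g2.png

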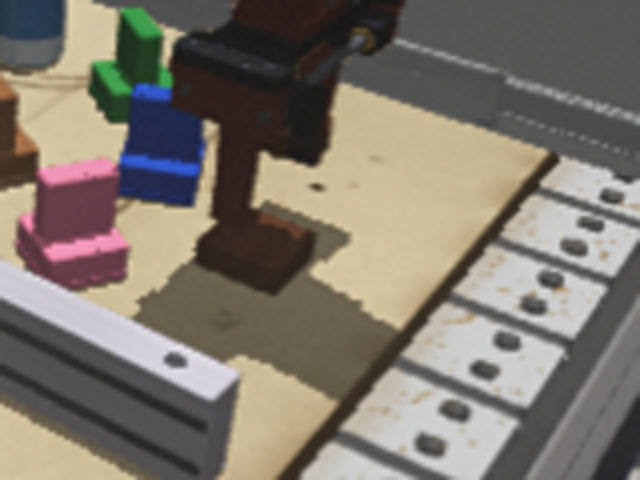

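The finger tip at (235,220) stands just above and outside the blank, as projected. Going down and closing.

>>> jog_arm(
  plan=[
    [0, 0, 0.7, 0, 0, 0, 1],
    [0, 0, 1.3, 0, 0, 0, 1],
    [0, 0, 1.65, 0, 0, 0, 1],
    [0, 0, 1.65, 0, 0, 0, 1],
    [0, 0, 1.65, 0, 0, 0, 1],
  ],
)

```text
time: 4.0
eef_pos: [0.4211, -0.1388, 0.0917]
orientation: [[1.0, -0.009, 0.0], [-0.009, -1.0, -0.0], [0.0, 0.0, -1.0]]
contact_force: [-0.4, 0.1, -1.1]
finger_gap: 0.0881
finger_force: 0.0
```

>>> jog_arm(
  plan=[
    [0, 0, 0, 0, 0, 0, -1],
    [0, 0, 0, 0, 0, 0, -1],
    [0, 0, 0, 0, 0, 0, -1],
    [0, 0, 0, 0, 0, 0, -1],
    [0, 0, 0, 0, 0, 0, -1],
  ],
)

```text
time: 4.62
eef_pos: [0.4209, -0.1388, 0.0915]
orientation: [[1.0, -0.01, 0.0], [-0.01, -1.0, -0.0], [0.0, 0.0, -1.0]]
contact_force: [-0.0, -0.3, 2.4]
finger_gap: 0.0558
finger_force: 30.0
```

>>> jog_arm(
  plan=[
    [0, 0, 0, 0, 0, 0, -1],
    [0, 0, -1, 0, 0, 0, -1],
    [0, 0, -3, 0, 0, 0, -1],
    [0, 0, -5, 0, 0, 0, -1],
    [0, 0, -6.4, 0, 0, 0, -1],
  ],
)

```text
time: 5.25
eef_pos: [0.421, -0.1388, 0.2534]
orientation: [[1.0, -0.009, 0.002], [-0.009, -1.0, -0.001], [0.002, 0.001, -1.0]]
contact_force: [0.3, 0.2, -1.0]
finger_gap: 0.0558
finger_force: 30.0
```

```bash
python3 -c "
from h import *
delta([.603,.239,.25],-103)"
```

```text
t 5.25 tcp [ 0.421  -0.1388  0.2534] yang -90.54 tilt 0.1 gap 0.0558 F [ 0.3  0.2 -1. ] 29.975447952747345
  shift [  7.138 -15.179   0.141] turn 1.558
```

>>> jog_arm(
  plan=[
    [0.9, -1.8, 0, 0, 0, 0.3, -1],
    [1.8, -3.7, 0, 0, 0, 0.6, -1],
    [2.6, -5.6, 0, 0, 0, 0.9, -1],
    [3.5, -7.5, 0, 0, 0, 1.2, -1],
    [4.4, -9.4, 0, 0, 0, 1.55, -1],
  ],
)

```text
time: 5.88
eef_pos: [0.5334, 0.0965, 0.2511]
orientation: [[0.974, -0.226, -0.0], [-0.226, -0.974, -0.0], [-0.0, 0.0, -1.0]]
contact_force: [0.6, -1.4, 0.2]
finger_gap: 0.0557
finger_force: 30.0
```

```bash
python3 -c "
from h import *
delta([.603,.239,.25],-103)"
```

```text
t 5.88 tcp [0.5334 0.0965 0.2511] yang -103.04 tilt 0.03 gap 0.0557 F [ 0.6 -1.4  0.2] 29.973255693912506
  shift [ 1.425 -6.181  0.042] turn -0.005
```

>>> jog_arm(
  plan=[
    [0.5, -2, 0, 0, 0, 0, -1],
    [1, -4.2, 0, 0, 0, 0, -1],
    [1.42, -6.18, 0, 0, 0, 0, -1],
    [1.42, -6.18, 2, 0, 0, 0, -1],
    [1.42, -6.18, 3.8, 0, 0, 0, -1],
  ],
)

```text
time: 6.5
eef_pos: [0.602, 0.2385, 0.1547]
orientation: [[0.975, -0.223, -0.0], [-0.223, -0.975, 0.0], [-0.0, -0.0, -1.0]]
contact_force: [0.2, 0.1, -0.0]
finger_gap: 0.0556
finger_force: 30.0
```

>>> jog_arm(
  plan=[
    [0, 0, 0.6, 0, 0, 0, -1],
    [0, 0, 0.9, 0, 0, 0, -1],
    [0, 0, 0.9, 0, 0, 0, -1],
    [0, 0, 0.9, 0, 0, 0, -1],
  ],
)

```text
time: 7.0
eef_pos: [0.6031, 0.2381, 0.1356]
orientation: [[0.975, -0.224, 0.002], [-0.224, -0.975, 0.001], [0.002, -0.002, -1.0]]
contact_force: [-0.9, -1.1, -0.4]
finger_gap: 0.0555
finger_force: 30.0
```

```bash
python3 - <<'E'
from h import *
import pickle
delta([.603,.239,.1315],-103)
cs={n:capture(n) for n in('side','top')};pickle.dump(cs,open('c1.pkl','wb'))
a=cv2.resize(cs['side']['frame'][215:300,125:240],(460,340),interpolation=2)
b=cv2.resize(cs['top']['frame'][140:225,120:205],(340,340),interpolation=2)
cv2.imwrite('pics/p1.png',np.hstack([a,b]))
E
```

```text
t 7.0 tcp [0.6031 0.2381 0.1356] yang -102.95 tilt 0.15 gap 0.0555 F [-0.9 -1.1 -0.4] 29.97528702020645
  shift [-0.012 -0.033  0.164] turn 0.006
```

View pics/p1.png

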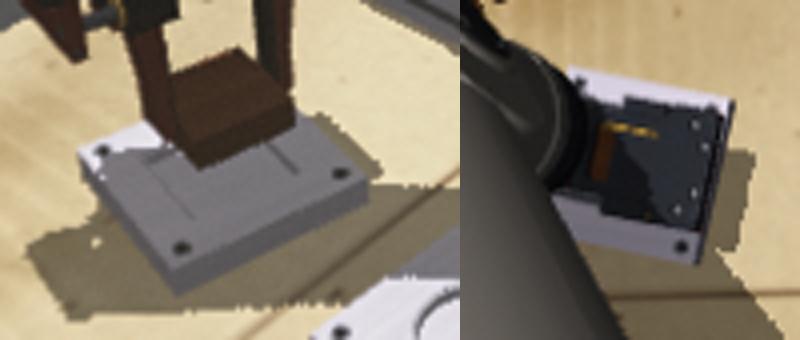

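The blank hangs between the fingers above the pocket. In the left crop its top-face corners are back (238,47), right (294,97) and front (200,138); its lower front corner is (203,168). I'm checking its centre against the pocket in this same camera.

```bash
python3 - <<'E'
from h import *
import pickle
c=pickle.load(open('c1.pkl','rb'))['side']
u=[((x+.5)/4-.5+125,(y+.5)/4-.5+215) for x,y in [(238,47),(294,97),(200,138)]]
z=.1356-.0915
w=onplane(c,u,z+.02); print(w.round(4),'centre',(w[0]+w[2])/2, np.linalg.norm(w[1]-w[0]),np.linalg.norm(w[2]-w[1]))
u2=[((x+.5)/4-.5+125,(y+.5)/4-.5+215) for x,y in [(203,168),(294,126)]]
print('bottom',onplane(c,u2,z).round(4))
# expected pixel of corners with tcp pose & side bias
R=np.array(read_state()['orientation']);p=np.array(read_state()['eef_pos'])+[-.0023,.004,0]
P=[p+R@[sx*.028,sy*.028,.0715] for sx in(1,-1) for sy in(1,-1)]
print(((proj(c,P)-[125,215]+.5)*4-.5).round(0))
E
```

```text
[[0.6217 0.2064 0.0641]
 [0.5687 0.2169 0.0641]
 [0.5805 0.2678 0.0641]] centre [0.60108727 0.23708496 0.0641    ] 0.053997230625746524 0.05222247083722685
bottom [[0.5818 0.2673 0.0441]
 [0.571  0.2166 0.0441]]
[[235.  49.]
 [136.  89.]
 [290. 103.]
 [188. 147.]]
```

```bash
python3 - <<'E'
from h import *
import pickle
c0=pickle.load(open('c0.pkl','rb'));c1=pickle.load(open('c1.pkl','rb'))
def quad(c,n,guess,r=9):
    g=cv2.cvtColor(c['frame'],cv2.COLOR_BGR2GRAY).astype(float); out=[]
    for u,v in proj(c,guess):
        x,y=int(round(u)),int(round(v)); w=255-g[y-5:y+6,x-5:x+6]; w=np.clip(w-np.median(w)-25,0,None)
        # keep blob nearest the middle
        k,l,st,ce=cv2.connectedComponentsWithStats((w>0).astype(np.uint8))
        i=1+min(range(k-1),key=lambda j:np.hypot(*(ce[j+1]-5))) if k>1 else 0
        w=w*(l==i); Y,X=np.mgrid[y-5:y+6,x-5:x+6]; out.append(((w*X).sum()/w.sum(),(w*Y).sum()/w.sum())) 
    W=onplane(c,out,.018); print(n,W[:,:2].round(4).tolist(),'c',W.mean(0)[:2].round(4),'ang',[np.degrees(np.arctan2(*(W[b]-W[a])[1::-1])).round(1) for a,b in((0,1),(3,2),(0,3),(1,2))],'d',[np.linalg.norm(W[a]-W[b]).round(4) for a,b in((0,1),(1,2),(2,3),(3,0))]); return out
S=800/512
# hole pixels from first view (800 scale), order: -x side .. around
tp=[(224,307),(234,251),(290,262),(281,315)]; sd=[(268,436),(232,404),(295,371),(332,408)]
H=lambda c,p: onplane(c,np.array(p)/S,.018)
a=quad(c0['top'],'top',H(c0['top'],tp)); 
b=quad(c0['side'],'side',H(c0['side'],sd)); b1=quad(c1['side'],'side1',H(c0['side'],[sd[0],sd[3],sd[3],sd[1]]))
for p,q in ((0,1),): pass
print('tri c',tri(c0['top'],np.mean(a,0),c0['side'],np.mean(b,0)))
E
```

```text
top [[0.5702, 0.2937], [0.6579, 0.2733], [0.6315, 0.1743], [0.5493, 0.194]] c [0.6022 0.2338] ang [np.float64(-13.1), np.float64(-13.5), np.float64(-101.8), np.float64(-104.9)] d [np.float64(0.09), np.float64(0.1024), np.float64(0.0846), np.float64(0.1019)]
side [[0.5703, 0.2942], [0.6412, 0.2915], [0.6366, 0.1862], [0.5331, 0.217]] c [0.5953 0.2472] ang [np.float64(-2.2), np.float64(-16.6), np.float64(-115.8), np.float64(-92.5)] d [np.float64(0.0709), np.float64(0.1054), np.float64(0.108), np.float64(0.0857)]
side1 [[0.5705, 0.2942], [0.5497, 0.2067], [0.5497, 0.2067], [0.638, 0.2919]] c [0.577  0.2498] ang [np.float64(-103.4), np.float64(-136.0), np.float64(-2.0), np.float64(0.0)] d [np.float64(0.09), np.float64(0.0), np.float64(0.1227), np.float64(0.0676)]
tri c (array([0.60483981, 0.23867141, 0.00432049]), np.float64(0.0037717172948814335))
```

The nest screw holes that are 90 mm apart give the centre as (0.6039,0.2397) in the top view and (0.6038,0.2402) in the side view, yaw -13.2°. That agrees to 0.5 mm, so I'm using it.

```bash
python3 -c "
from h import *
delta([.6044,.2398,.1135],-103.2)"
```

```text
t 7.1 tcp [0.6029 0.238  0.1353] yang -102.95 tilt 0.13 gap 0.0558 F [-1.3 -0.1 -0.8] 29.975295066833496
  shift [ 0.041 -0.081  0.871] turn 0.031
```

>>> jog_arm(
  plan=[
    [0.04, -0.08, 0.2, 0, 0, 0.03, -1],
    [0.04, -0.08, 0.5, 0, 0, 0.03, -1],
    [0.04, -0.08, 0.85, 0, 0, 0.03, -1],
    [0.04, -0.08, 0.85, 0, 0, 0.03, -1],
  ],
)

```text
time: 7.6
eef_pos: [0.603, 0.2391, 0.1113]
orientation: [[0.974, -0.228, -0.002], [-0.228, -0.974, -0.001], [-0.002, 0.001, -1.0]]
contact_force: [0.3, -0.4, 0.1]
finger_gap: 0.0558
finger_force: 30.0
```

```bash
python3 -c "
from h import *
delta([.6044,.2398,.1025],-103.2)"
```

```text
t 7.6 tcp [0.603  0.2391 0.1113] yang -103.17 tilt 0.13 gap 0.0558 F [ 0.3 -0.4  0.1] 29.97531294822693
  shift [ 0.048 -0.039  0.354] turn 0.003
```

>>> jog_arm(
  plan=[
    [0.05, -0.04, 0, 0, 0, 0, -1],
    [0.05, -0.04, 0.1, 0, 0, 0, -1],
    [0.05, -0.04, 0.2, 0, 0, 0, -1],
    [0.05, -0.04, 0.2, 0, 0, 0, -1],
  ],
)

```text
time: 8.1
eef_pos: [0.6053, 0.2406, 0.1085]
orientation: [[0.974, -0.228, 0.001], [-0.228, -0.974, 0.0], [0.001, -0.001, -1.0]]
contact_force: [-2.3, -0.9, 5.8]
finger_gap: 0.0556
finger_force: 30.0
```

```bash
python3 -c "
from h import *
delta([.6044,.2398,.1025],-103.2)"
```

```text
t 8.1 tcp [0.6053 0.2406 0.1085] yang -103.17 tilt 0.06 gap 0.0556 F [-2.3 -0.9  5.8] 30.001137256622314
  shift [-0.029  0.041  0.241] turn 0.004
```

Contact on the bevel pushes towards -x, so I'm easing back about 1.2 mm and continuing down.

>>> jog_arm(
  plan=[
    [-0.05, 0.02, -0.05, 0, 0, 0, -1],
    [-0.05, 0.02, 0.05, 0, 0, 0, -1],
    [-0.05, 0.02, 0.12, 0, 0, 0, -1],
    [-0.05, 0.02, 0.12, 0, 0, 0, -1],
  ],
)

```text
time: 8.6
eef_pos: [0.6036, 0.24, 0.1042]
orientation: [[0.974, -0.228, -0.001], [-0.228, -0.974, -0.0], [-0.0, 0.0, -1.0]]
contact_force: [0.1, -0.8, -1.2]
finger_gap: 0.0557
finger_force: 30.0
```

```bash
python3 -c "
from h import *
delta([.6044,.2398,.1025],-103.2)"
```

```text
t 8.6 tcp [0.6036 0.24   0.1042] yang -103.18 tilt 0.03 gap 0.0557 F [ 0.1 -0.8 -1.2] 29.995601177215576
  shift [ 0.032 -0.001  0.069] turn 0.003
```

It's in the pocket mouth with no force. Lowering 2 mm more, then releasing.

>>> jog_arm(
  plan=[
    [0, 0, 0.08, 0, 0, 0, -1],
    [0, 0, 0.08, 0, 0, 0, -1],
  ],
)

```text
time: 8.85
eef_pos: [0.6037, 0.2399, 0.1024]
orientation: [[0.974, -0.228, -0.0], [-0.228, -0.974, -0.0], [-0.0, 0.0, -1.0]]
contact_force: [0.8, -0.0, -1.0]
finger_gap: 0.0556
finger_force: 30.0
```

>>> jog_arm(
  plan=[
    [0, 0, 0.04, 0, 0, 0, 0.5],
    [0, 0, 0.04, 0, 0, 0, 0.7],
    [0, 0, 0, 0, 0, 0, 1],
    [0, 0, 0, 0, 0, 0, 1],
    [0, 0, 0, 0, 0, 0, 1],
  ],
)

```text
time: 9.48
eef_pos: [0.6038, 0.24, 0.1028]
orientation: [[0.974, -0.228, 0.0], [-0.228, -0.974, 0.0], [0.0, -0.0, -1.0]]
contact_force: [0.6, 0.5, -0.5]
finger_gap: 0.0881
finger_force: 0.0
```

>>> jog_arm(
  plan=[
    [0, 0, -0.5, 0, 0, 0, 1],
    [0, 0, -1.5, 0, 0, 0, 1],
    [0, 0, -3, 0, 0, 0, 1],
    [0, 0, -4.5, 0, 0, 0, 1],
    [0, 0, -6, 0, 0, 0, 1],
  ],
)

```text
time: 10.1
eef_pos: [0.6037, 0.2401, 0.2549]
orientation: [[0.974, -0.228, 0.001], [-0.228, -0.974, 0.0], [0.001, -0.001, -1.0]]
contact_force: [0.6, -0.3, 0.1]
finger_gap: 0.0881
finger_force: 0.0
```

```bash
python3 -c "
from h import *
delta([.617,-.122,.25],-122.5)"
```

```text
t 10.1 tcp [0.6037 0.2401 0.2549] yang -103.17 tilt 0.05 gap 0.0881 F [ 0.6 -0.3  0.1] 0.0
  shift [ 3.817 13.981  0.191] turn 2.416
```

>>> jog_arm(
  plan=[
    [0.6, 2, 0, 0, 0, 0.5, 1],
    [1.1, 4, 0, 0, 0, 1, 1],
    [1.6, 6, 0, 0, 0, 1.5, 1],
    [2.2, 8, 0, 0, 0, 2, 1],
    [2.7, 10, 0, 0, 0, 2.4, 1],
  ],
)

```text
time: 10.72
eef_pos: [0.6126, -0.0204, 0.2538]
orientation: [[0.844, -0.537, 0.001], [-0.537, -0.844, 0.0], [0.001, -0.001, -1.0]]
contact_force: [0.5, -0.2, -0.4]
finger_gap: 0.0878
finger_force: 0.0
```

```bash
python3 - <<'E'
from h import *
import pickle
delta([.617,-.122,.20],-122.5)
cs={n:capture(n) for n in('side','top')};pickle.dump(cs,open('c2.pkl','wb'))
a=cv2.resize(cs['side']['frame'][215:300,125:240],(460,340),interpolation=2)
b=cv2.resize(cs['top']['frame'][140:225,120:205],(340,340),interpolation=2)
cv2.imwrite('pics/p2.png',np.hstack([a,b]))
E
```

```text
t 10.72 tcp [ 0.6126 -0.0204  0.2538] yang -122.49 tilt 0.08 gap 0.0878 F [ 0.5 -0.2 -0.4] 0.0
  shift [2.329 3.334 2.154] turn 0.002
```

View pics/p2.png

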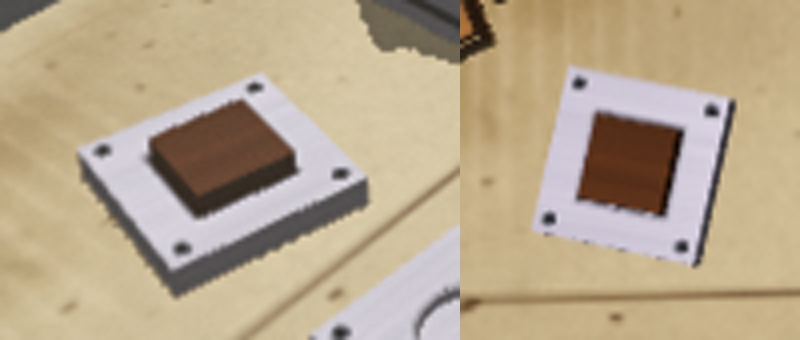

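The blank sits evenly in the square pocket: side crop top face at (222,140), top crop centre (631,163), with an even margin all round. On to the caul.

>>> jog_arm(
  plan=[
    [1, 1.5, 0, 0, 0, 0, 1],
    [2, 3, 0, 0, 0, 0, 1],
    [2.35, 3.37, 0.8, 0, 0, 0, 1],
    [2.35, 3.37, 2.1, 0, 0, 0, 1],
    [2.35, 3.37, 2.1, 0, 0, 0, 1],
  ],
)

```text
time: 11.45
eef_pos: [0.6154, -0.1197, 0.1976]
orientation: [[0.845, -0.534, -0.005], [-0.534, -0.845, 0.002], [-0.005, 0.001, -1.0]]
contact_force: [0.5, 0.6, -0.1]
finger_gap: 0.0876
finger_force: 0.0
```

```bash
python3 - <<'E'
from h import *
delta([.6173,-.1230,.113],-122.5)
# seated blank check: holes in c2
import pickle
c=pickle.load(open('c2.pkl','rb'))
o=lambda P:[((x+.5)/4-.5,(y+.5)/4-.5) for x,y in P]
ht=np.array(o([(579-460,83),(711-460,110),(682-460,246),(548-460,218)]))+[120,140]
hs=np.array(o([(102,150),(255,87),(341,173),(182,248)]))+[125,215]
for n,h in(('top',ht),('side',hs)):
    W=onplane(c[n],h,.018);print(n,'nest c',W.mean(0).round(4),[np.linalg.norm(W[i]-W[i-1]).round(4) for i in range(4)])
bt=np.array(o([(597-460,112),(683-460,128),(664-460,214),(578-460,198)]))+[120,140]
bs=np.array(o([(150,143),(240,99),(295,152),(200,196)]))+[125,215]
for n,h in(('top',bt),('side',bs)):
    W=onplane(c[n],h,.030);print(n,'blank c',W.mean(0).round(4),[np.linalg.norm(W[i]-W[i-1]).round(4) for i in range(4)])
print(tri(c['top'],bt.mean(0),c['side'],bs.mean(0)),tri(c['top'],ht.mean(0),c['side'],hs.mean(0)))
E
```

```text
t 11.45 tcp [ 0.6154 -0.1197  0.1976] yang -122.28 tilt 0.32 gap 0.0876 F [ 0.5  0.6 -0.1] 0.0
  shift [0.151 0.066 3.385] turn 0.028
top nest c [0.6038 0.2399 0.018 ] [np.float64(0.0899), np.float64(0.0897), np.float64(0.0894), np.float64(0.0906)]
side nest c [0.6035 0.24   0.018 ] [np.float64(0.0905), np.float64(0.0901), np.float64(0.0895), np.float64(0.09)]
top blank c [0.6032 0.2359 0.03  ] [np.float64(0.0563), np.float64(0.0573), np.float64(0.056), np.float64(0.0571)]
side blank c [0.6008 0.2404 0.03  ] [np.float64(0.0515), np.float64(0.0547), np.float64(0.0552), np.float64(0.0541)]
(array([0.60406177, 0.23748467, 0.02548189]), np.float64(0.0011265106522813431)) (array([0.6038736 , 0.24026996, 0.0160598 ]), np.float64(0.0001908305466042881))
```

Nest centre is confirmed at (0.6037,0.2400) by both views, and the blank is seated. Descending on the caul handle.

>>> jog_arm(
  plan=[
    [0.05, 0.03, 1, 0, 0, 0.02, 1],
    [0.05, 0.03, 2, 0, 0, 0.02, 1],
    [0.05, 0.03, 2.8, 0, 0, 0.02, 1],
    [0.05, 0.03, 3.3, 0, 0, 0.02, 1],
    [0.05, 0.03, 3.3, 0, 0, 0.02, 1],
  ],
)

```text
time: 12.08
eef_pos: [0.6174, -0.1223, 0.1172]
orientation: [[0.843, -0.537, -0.001], [-0.537, -0.843, 0.0], [-0.001, 0.0, -1.0]]
contact_force: [0.2, 0.5, -0.2]
finger_gap: 0.0875
finger_force: 0.0
```

```bash
python3 - <<'E'
from h import *
delta([.6173,-.1230,.113],-122.5)
c=capture('side');f=c['frame'][130:230,225:345];cv2.imwrite('pics/g3.png',cv2.resize(f,(600,500),interpolation=2))
E
```

```text
t 12.07 tcp [ 0.6174 -0.1223  0.1172] yang -122.51 tilt 0.07 gap 0.0875 F [ 0.2  0.5 -0.2] 0.0
  shift [0.01  0.026 0.167] turn -0.001
```

View pics/g3.png

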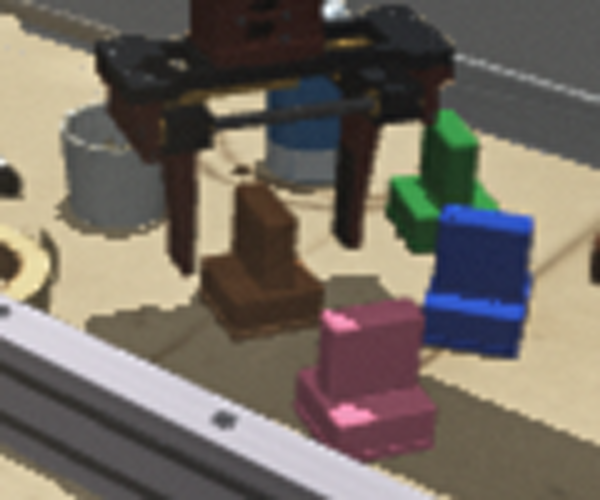

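The fingers (185,270) and (348,245) straddle the brown handle (262,235) and are clear of the look-alikes. Closing.

>>> jog_arm(
  plan=[
    [0, 0.02, 0.12, 0, 0, 0, 0],
    [0, 0.02, 0.12, 0, 0, 0, -1],
    [0, 0.02, 0.12, 0, 0, 0, -1],
    [0, 0.02, 0.12, 0, 0, 0, -1],
    [0, 0.02, 0.12, 0, 0, 0, -1],
  ],
)

```text
time: 12.75
eef_pos: [0.6174, -0.1231, 0.1147]
orientation: [[0.843, -0.538, 0.0], [-0.538, -0.843, -0.0], [0.0, -0.0, -1.0]]
contact_force: [-0.2, -0.5, -0.0]
finger_gap: 0.0412
finger_force: 0.0
```

>>> jog_arm(
  plan=[
    [0, 0, 0, 0, 0, 0, -1],
    [0, 0, 0, 0, 0, 0, -1],
    [0, 0, -0.4, 0, 0, 0, -1],
    [0, 0, -1, 0, 0, 0, -1],
    [0, 0, -2, 0, 0, 0, -1],
  ],
)

```text
time: 13.38
eef_pos: [0.6169, -0.1232, 0.1653]
orientation: [[0.843, -0.538, -0.001], [-0.538, -0.843, 0.0], [-0.001, 0.001, -1.0]]
contact_force: [0.9, -0.7, -2.7]
finger_gap: 0.0201
finger_force: 30.0
```

>>> jog_arm(
  plan=[
    [0, 0, -1, 0, 0, 0, -1],
    [0, 0, -2, 0, 0, 0, -1],
    [0, 0, -3, 0, 0, 0, -1],
    [0, 0, -3, 0, 0, 0, -1],
  ],
)

```text
time: 13.88
eef_pos: [0.6186, -0.1232, 0.2426]
orientation: [[0.843, -0.538, 0.005], [-0.538, -0.843, -0.001], [0.005, -0.002, -1.0]]
contact_force: [0.5, -0.2, -3.0]
finger_gap: 0.0198
finger_force: 30.0
```

```bash
python3 - <<'E'
from h import *
import pickle
delta([.6037,.24,.25],-103.2)
c={n:capture(n) for n in('side','top')};pickle.dump(c,open('c3.pkl','wb'))
f=c['side']['frame'][90:210,215:345];cv2.imwrite('pics/g4.png',cv2.resize(f,(650,600),interpolation=2))
E
```

```text
t 13.88 tcp [ 0.6186 -0.1232  0.2426] yang -122.54 tilt 0.29 gap 0.0198 F [ 0.5 -0.2 -3. ] 29.99922752380371
  shift [ -8.316 -11.929  -0.313] turn -2.418
```

View pics/g4.png

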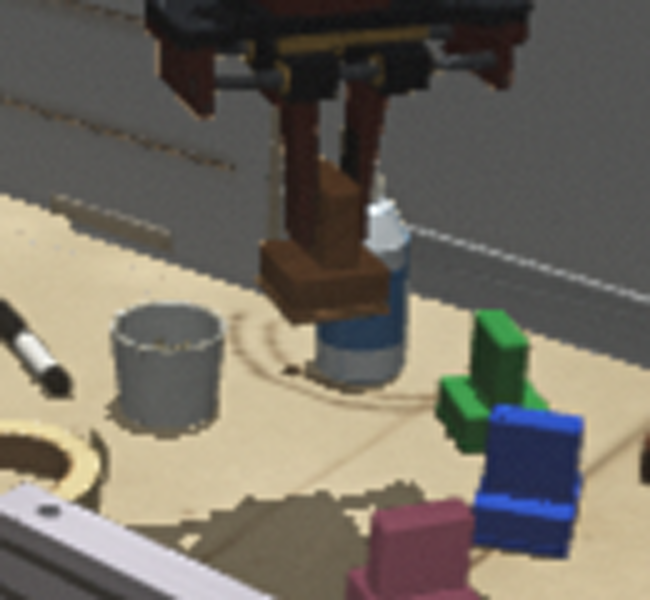

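The caul hangs level in the grip. Base corners in the crop: left (260,248), front (288,293), right (390,270). I'm carrying it across at this height (sole about 128 mm, fence 65 mm).

>>> jog_arm(
  plan=[
    [-1.3, -1.9, 0, 0, 0, -0.4, -1],
    [-2.6, -3.8, 0, 0, 0, -0.8, -1],
    [-3.9, -5.6, 0, 0, 0, -1.2, -1],
    [-5.2, -7.5, 0, 0, 0, -1.6, -1],
    [-6.4, -9.3, 0, 0, 0, -2, -1],
  ],
)

```text
time: 14.6
eef_pos: [0.6065, 0.1606, 0.2382]
orientation: [[0.959, -0.282, -0.002], [-0.282, -0.959, -0.001], [-0.002, 0.001, -1.0]]
contact_force: [0.7, 0.6, -2.3]
finger_gap: 0.0202
finger_force: 30.0
```

```bash
python3 - <<'E'
from h import *
import pickle
delta([.6037,.24,.19],-103.2)
c=pickle.load(open('c3.pkl','rb'))['side']
a=np.radians(-122.54);y=np.array([np.cos(a),np.sin(a),0]);x=np.array([-y[1],y[0],0]); p=np.array([.6186,-.1232,.2426])
for dx in(-.004,0,.004):
  for zo in(-.1145,-.0885): print(dx,zo,[((proj(c,[p+x*(dx+i*.027)+y*j*.027+[0,0,zo]])[0]-[215,90]+.5)*5-.5).round(0).tolist() for i in(1,-1) for j in(1,-1)])
E
```

```text
t 14.6 tcp [0.6065 0.1606 0.2382] yang -106.41 tilt 0.14 gap 0.0202 F [ 0.7  0.6 -2.3] 29.998604357242584
  shift [-1.001 -3.016  1.926] turn -0.401
-0.004 -0.1145 [[350.0, 274.0], [255.0, 286.0], [390.0, 315.0], [292.0, 329.0]]
-0.004 -0.0885 [[352.0, 229.0], [257.0, 240.0], [394.0, 268.0], [294.0, 281.0]]
0 -0.1145 [[347.0, 272.0], [252.0, 283.0], [387.0, 312.0], [289.0, 325.0]]
0 -0.0885 [[349.0, 226.0], [254.0, 237.0], [391.0, 265.0], [291.0, 278.0]]
0.004 -0.1145 [[344.0, 269.0], [250.0, 280.0], [384.0, 309.0], [286.0, 322.0]]
0.004 -0.0885 [[347.0, 223.0], [251.0, 235.0], [387.0, 262.0], [288.0, 275.0]]
```

>>> jog_arm(
  plan=[
    [-0.4, -1.2, 0, 0, 0, -0.2, -1],
    [-0.8, -2.3, 0, 0, 0, -0.4, -1],
    [-1, -3, 0.6, 0, 0, -0.4, -1],
    [-1, -3, 1.4, 0, 0, -0.4, -1],
    [-1, -3, 1.8, 0, 0, -0.4, -1],
  ],
)

```text
time: 15.22
eef_pos: [0.6043, 0.2355, 0.1915]
orientation: [[0.973, -0.233, -0.004], [-0.233, -0.973, -0.003], [-0.003, 0.004, -1.0]]
contact_force: [0.5, -0.7, -1.9]
finger_gap: 0.0201
finger_force: 30.0
```

>>> jog_arm(
  plan=[
    [0, 0, 0, 0, 0, 0, -1],
    [0, 0, 0, 0, 0, 0, -1],
    [0, 0, 0, 0, 0, 0, -1],
  ],
)

```text
time: 15.6
eef_pos: [0.6054, 0.2377, 0.1955]
orientation: [[0.973, -0.231, 0.001], [-0.231, -0.973, 0.0], [0.001, -0.001, -1.0]]
contact_force: [-0.6, 0.7, -2.1]
finger_gap: 0.0197
finger_force: 30.0
```

```bash
python3 - <<'E'
from h import *
delta([.6037,.24,.1565],-103.2)
E
```

```text
t 15.6 tcp [0.6054 0.2377 0.1955] yang -103.38 tilt 0.08 gap 0.0197 F [-0.6  0.7 -2.1] 29.99928653240204
  shift [-0.091 -0.072  1.559] turn -0.022
```

>>> jog_arm(
  plan=[
    [-0.08, -0.08, 0.4, 0, 0, -0.02, -1],
    [-0.08, -0.08, 0.8, 0, 0, -0.02, -1],
    [-0.08, -0.08, 1.2, 0, 0, -0.02, -1],
    [-0.08, -0.08, 1.5, 0, 0, -0.02, -1],
    [-0.08, -0.08, 1.5, 0, 0, -0.02, -1],
  ],
)

```text
time: 16.23
eef_pos: [0.6031, 0.2401, 0.1562]
orientation: [[0.974, -0.228, -0.001], [-0.228, -0.974, -0.001], [-0.001, 0.001, -1.0]]
contact_force: [-0.3, -0.6, -2.5]
finger_gap: 0.0201
finger_force: 30.0
```

>>> jog_arm(
  plan=[
    [0, 0, 0, 0, 0, 0, -1],
    [0, 0, 0, 0, 0, 0, -1],
    [0, 0, 0, 0, 0, 0, -1],
  ],
)

```text
time: 16.6
eef_pos: [0.6036, 0.2404, 0.1575]
orientation: [[0.974, -0.228, 0.001], [-0.228, -0.974, 0.0], [0.001, -0.0, -1.0]]
contact_force: [-0.2, -0.3, -2.6]
finger_gap: 0.02
finger_force: 30.0
```

```bash
python3 - <<'E'
from h import *
import pickle
delta([.6037,.24,.1565],-103.2)
c={n:capture(n) for n in('side','top')};pickle.dump(c,open('c4.pkl','wb'))
f=c['side']['frame'][200:300,125:245];cv2.imwrite('pics/g5.png',cv2.resize(f,(600,500),interpolation=2))
s=read_state();R=np.array(s['orientation']);p=np.array(s['eef_pos'])
for zo in(.1145,.0885): print(zo,[((proj(c['side'],[p+R@[i*.027,j*.027,zo]])[0]-[125,200]+.5)*5-.5).round(0).tolist() for i in(1,-1) for j in(1,-1)])
E
```

```text
t 16.6 tcp [0.6036 0.2404 0.1575] yang -103.18 tilt 0.04 gap 0.02 F [-0.2 -0.3 -2.6] 29.9993035197258
  shift [0.006 0.015 0.041] turn 0.002
0.1145 [[296.0, 174.0], [179.0, 223.0], [361.0, 239.0], [241.0, 293.0]]
0.0885 [[291.0, 125.0], [171.0, 172.0], [357.0, 189.0], [234.0, 241.0]]
```

View pics/g5.png

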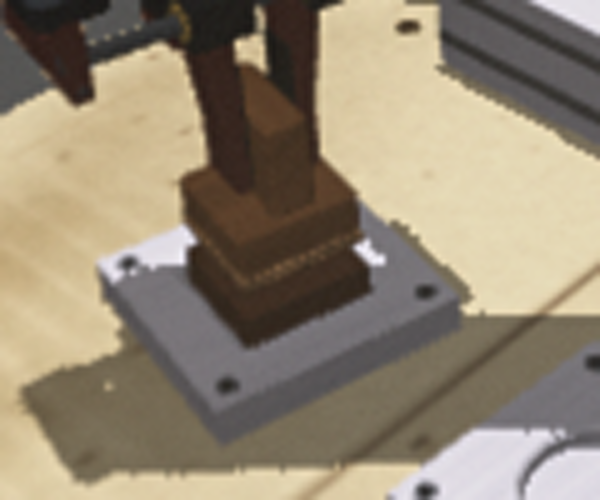

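The block hangs level above the blank with sides parallel. Sole corners are left (188,223), front (248,285), right (358,238); blank corners at the nest top are left (192,283), front (250,345), right (368,290). I'm checking the offset and height from these.

```bash
python3 - <<'E'
from h import *
import pickle
c=pickle.load(open('c4.pkl','rb'))['side']
o=lambda P:np.array([((x+.5)/5-.5+125,(y+.5)/5-.5+200) for x,y in P])
L=onplane(c,o([(192,283),(250,345),(368,290)]),.018)
R=np.array(read_state()['orientation'])
n=np.array([.6037,.24,0])
print('blank c in tool axes vs nest',(R.T@((L[0]+L[2])/2-n))[:2].round(4),[np.linalg.norm(L[1]-L[i]).round(4) for i in(0,2)])
for z in(.037,.04,.043,.046,.05):
    W=onplane(c,o([(188,223),(248,285),(358,238)]),z)
    print(z,'caul c',(R.T@((W[0]+W[2])/2-n))[:2].round(4),[np.linalg.norm(W[1]-W[i]).round(4) for i in(0,2)], 'front', (R.T@(W[1]-n)+[.027,.027,0])[:2].round(4))
E
```

```text
blank c in tool axes vs nest [-0.0063 -0.0015] [np.float64(0.0477), np.float64(0.0539)]
0.037 caul c [0.006  0.0038] [np.float64(0.0497), np.float64(0.0495)] front [0.0087 0.0068]
0.04 caul c [0.0026 0.0023] [np.float64(0.0494), np.float64(0.0492)] front [0.0054 0.0055]
0.043 caul c [-0.0008  0.0007] [np.float64(0.0491), np.float64(0.0489)] front [0.0021 0.0041]
0.046 caul c [-0.0043 -0.0008] [np.float64(0.0488), np.float64(0.0486)] front [-0.0011  0.0027]
0.05 caul c [-0.0088 -0.0028] [np.float64(0.0484), np.float64(0.0482)] front [-0.0055  0.0009]
```

With the sole at 43 mm the block centre is within 1 mm of the pocket centre. Lowering 2 mm to about 1 cm of gap, letting it settle, and handing in.

>>> jog_arm(
  plan=[
    [0, 0, 0.04, 0, 0, 0, -1],
    [0, 0, 0.08, 0, 0, 0, -1],
    [0, 0, 0.08, 0, 0, 0, -1],
    [0, 0, 0.08, 0, 0, 0, -1],
    [0, 0, 0.08, 0, 0, 0, -1],
  ],
)

```text
time: 17.32
eef_pos: [0.6035, 0.2404, 0.1552]
orientation: [[0.974, -0.228, 0.0], [-0.228, -0.974, 0.0], [0.0, -0.0, -1.0]]
contact_force: [-0.4, -0.6, -2.6]
finger_gap: 0.0201
finger_force: 30.0
```

>>> jog_arm(
  plan=[
    [0, 0, 0, 0, 0, 0, -1],
    [0, 0, 0, 0, 0, 0, -1],
    [0, 0, 0, 0, 0, 0, -1],
    [0, 0, 0, 0, 0, 0, -1],
    [0, 0, 0, 0, 0, 0, -1],
  ],
)

```text
time: 17.95
eef_pos: [0.6035, 0.2403, 0.1551]
orientation: [[0.974, -0.228, 0.0], [-0.228, -0.974, 0.0], [0.0, -0.0, -1.0]]
contact_force: [0.9, -0.1, -3.3]
finger_gap: 0.0198
finger_force: 30.0
```

```bash
python3 - <<'E'
from h import *
delta([.6037,.24,.155],-103.2); print(np.abs(read_state()['joint_vel']).max())
print(sign_off())
E
```

```text
t 17.95 tcp [0.6035 0.2403 0.1551] yang -103.18 tilt 0.0 gap 0.0198 F [ 0.9 -0.1 -3.3] 29.999220371246338
  shift [0.011 0.01  0.006] turn 0.002
0.07976254961395184
the job is handed in; nothing more can be done
None
```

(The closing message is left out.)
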